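Free a turntable's tapered bearing spindle and lay it in the run-out gauge

ROBOT

A 6-joint arm with a two-finger parallel gripper is mounted at the origin on the work surface. World frame = base frame: x ahead of the robot, y to its left, z up, the work surface at z = 0. Lengths are in m, angles in rad, forces in N, time in s.
With the tool pointing down it reaches from about 0.375 to 0.925 m from the base axis. Payload 5.7 kg.
Tool frame: the origin (TCP) lies between the finger pads; the fingertips stand 8 mm ahead of it and the grasp point (between the pads) lies 11 mm behind it (bot.finger_overhang is the distance from the TCP to the fingertips, in m); z points along the fingers, y is the line along which they close (so a half turn about z gives the same grasp; the last joint's range is limited). The gripper opens to 85 mm and grips with 20 to 120 N. Pads are 22 mm wide; open, the fingers measure 114 mm over their backs; the gripper's body (76 mm by 85 mm) begins 54 mm behind the grasp point. The pads swing forward as they close: fully open they stand 13 mm farther back than shut.
Start: joints at [-0.115, 0.359, 1.51, -0, 1.272, -0.115], TCP at [0.6, -0, 0.2] pointing down, gripper open.
Joint ranges: [-2.97, 2.97], [-1.01, 2.36], [0.21, 2.38], [-0.96, 4.11], [0.2, 2.71], [-2.98, 2.98]. Speed limits (rad/s): [2.39, 2.39, 3.14, 3.14, 3.14, 3.14].

INTERFACE

Orientations are given as a unit quaternion [w, x, y, z].
In Python, from rig import bot gives the robot as it stands.
- The arm moves only by the tool step_arm, never from a script. Its argument "targets" is a list of rows, each a list of 7 numbers: the closure, from 0 (fully open) to 1 (shut), then the shift along the world's x, y, z in units of 40 mm (1.0 is 40 mm), then the turn, a rotation vector about the world's x, y, z in rad. In form: [[grip, dx, dy, dz, ax, ay, az], ...]. A call has 1 to 20 rows; each row is the pose to reach, as a shift and turn from the pose commanded when the call began; what a row does not reach only later rows make up. A row lasts 1/12 s, in which the tool goes at most 41.7 mm and 7.16 degrees, less where a joint would pass 70% of its speed; a pose out of reach is approached as far as the arm can. A call with a gripper value outside its range is refused whole. The fingers move at their own pace and stop on an object; the grip force is fixed at half the most. Time passes only in rows, so rows that repeat a pose let the fingers close. It gives the time, the measured TCP pose, the force, the opening and the grip force at its end, in the units of the state.
- bot.get_obs(): the state, without advancing time (a new reading comes with each control period).
- bot.snapshot(name): name is "scene" or "side" or "wrist"; returns a dict with "image" (384x512x3 uint8, red, green, blue), "z_map" (384x512 float32, m along the optical axis (not along the pixel's ray), 0 where there is no reading), "fx", "fy", "cx", "cy" (pixels), "dist_coeffs" ([k1, k2, p1, p2, k3] as OpenCV has them; the pictures are not rectified), "R" (3x3) and "t" (3): a world point X has camera coordinates R X + t. Camera axes: x right, y down, z forward; pixel columns grow to the right and rows downward; lengths in m; the calibration is good to about 2 mm. A picture is of the moment at which its call begins.
- bot.finish_job(): hands the job in; it is judged then, once.
The state is a dict: "time_s": time; "qpos": joint angles; "dq": joint speeds; "tau": joint torques, N m; "position": TCP position; "tool_rot": TCP orientation; "contact_force": force on the tool from outside, world axes, zero at the start; "moment": the same for the moment, N m; "opening": finger opening in m; "gripper_force": force on a finger pad.
Only numpy, scipy, OpenCV 4.12 (cv2) and the standard library are available. Lean on these libraries where they do the work, as an engineer would, in place of code of your own. Each camera call takes 0.05 s, during which the arm holds its last target. There are 200 camera calls.

TASK

The turntable's bearing spindle is stuck in its tapered seat, with a left-hand lock: turn its blue head clockwise (seen from above) until the white line on it meets the red mark on the bearing boss, then pull the spindle straight up and out. Lean it in the orange slanted rest, tip against the stop, and let go; then take it again across the bare steel shank and lay it gently and level in the two steel V-blocks of the run-out gauge, blue head over the red-painted end. Leave the other loose things on the bench where they are.

Things in the scene. Friction and masses are not known exactly. Their poses are not given: they have to be found in the camera images.
- spindle_mid (a point): the spindle (loose, about 0.21 kg, 152 mm long) at its bare round steel shank (16 mm across), 52 mm from its lower tip; z runs along the shaft from tip to head, x towards the white line. Centre of mass about 64 mm from the tip. At the start it stands upright in the bearing, flange seated on the boss
- spindle_head (a point): centre of the spindle's blue grip head, 132 mm from the tip, same axes. The head is a block 34 mm along x, 24 mm along y (flats), 40 mm tall (112 to 152 mm from the tip). Below it a black flange 52 mm across (106 to 112 mm), then an aluminium taper (92 to 106 mm) widening from 26 to 32 mm. White line on the flange and the head's top, on the +x side
- spindle_tip (a point): centre of the spindle's lower tip; same axes. The bare shank runs from the tip up to 92 mm; a cross pin, 6 mm thick and 30 mm long, lies along x 8 mm from the tip
- bearing_mouth (a point): fixed: centre of the top face of the aluminium bearing boss (72 mm across), 130 mm above the table; axes of the turntable, z up. Its red mark is 52 degrees clockwise of +x; the spindle's white line starts along +x. The tip starts 106 mm below this point. Deck 107 mm high, to 0.17 m in +x and -x, 0.13 in +y, 0.26 in -y; tone arm, up to 175 mm high, along x at y = -0.205 m
- taper_lock (a joint): how far the lock in the taper has been turned clockwise by the spindle, rad: 0 at the start, 1.0 at its stop. It breaks free at about 0.3 N m and stays where it is left; about 7 degrees of play to the spindle. The spindle cannot come out until turned about 42 degrees clockwise; at the red mark (52 degrees) it lifts straight out. It does not turn anticlockwise
- rest_mid (a point): orange slanted rest (fixed, on a grey base 70 x 150 x 10 mm): where spindle_mid lies when the tip is on the stop, 75 mm above the table. Axes: z up; the shaft slants 45 degrees, tip down to +y, head up to -y, in two V supports (8 mm thick, 34 mm wide, 24 and 80 mm from the tip) that open perpendicular to the shaft, up and to +y. Between them the shank is free
- rest_head (a point): where spindle_head lies when the spindle is in the rest, 80 mm up the slant from rest_mid
- gauge_mid (a point): run-out gauge (fixed; dark steel base 80 x 200 x 12 mm, red paint at its -y end, a dial on a post 95 mm to +y, 97 mm high): where spindle_mid lies in place, 75 mm above the table. Axes: z up; the shaft lies level along y, tip to +y, head to -y, in two steel V-blocks (8 mm thick, 34 mm wide, 24 and 80 mm from the tip) open upward. Between them the shank is free
- gauge_head (a point): where spindle_head lies when the spindle is in the gauge, 80 mm to -y of gauge_mid at the same height
- spindle: the same spindle, origin at its lower tip
- gauge: the run-out gauge, origin on the table under gauge_mid
- cleaner: bystander: blue bottle, 54 mm across, 150 mm tall; origin under its middle
- reel: bystander: solder reel, 60 mm across, 50 mm tall; origin under its middle
- driver: bystander: yellow-handled screwdriver, about 170 mm long, lying on the turntable's deck
- weight: bystander: steel counterweight, 48 mm across, 30 mm tall; origin under its middle
- flux: bystander: amber jar, 60 mm across, 60 mm tall; origin under its middle
- tray: bystander: black tray 100 x 140 x 30 mm; origin under its middle
Mind the look-alikes: they are no part of the job. What is shaped like the spindle but purple or yellow is not meant.

How it is judged:
By the outcome, as a careful person would: the job done as asked, in the order asked, and still so for the second after the job is handed in, with the robot touching nothing.
It also fails if it takes over 59 s, if anything falls off the work surface, if the arm or the gripper's body presses on something with over 40 N, if the wrist force passes 120 N, or if a joint passes its speed limit or range.

## Working session

There is one attempt and no reset: what is moved stays moved. The work goes in short steps, Python scripts to look and compute and a tool call to move; the robot and the scene stay as the last step left them, time stands still between calls to the robot, and variables do not carry over. Pictures are saved under pics/ and viewed, at most 10 in all, crops included, and the job is handed in when it is done.

Besides the shell and the picture viewer there is one more tool, called after "Emit:" by a JSON object that holds its "fn" and its "kwargs". step_arm: Moves the arm, as the interface text tells. Its arguments: {"type":"object","properties":{"targets":{"type":"array","items":{"type":"array","items":{"type":"number"}}}},"required":["targets"]}

```bash
ls; mkdir -p pics; python3 - <<'E'
from rig import bot
import cv2,numpy as np,pickle
s={n:bot.snapshot(n) for n in("scene","side")}
pickle.dump(s,open('s0.pkl','wb'))
for n in s: 
    cv2.imwrite(f'pics/{n}0.png',s[n]["image"][...,::-1]); print(n,s[n]["R"].round(3).tolist(),s[n]["t"],s[n]["fx"],s[n]["dist_coeffs"])
print(bot.get_obs())
E
```

```text
pics
scene [[0.207, 0.978, -0.015], [0.619, -0.143, -0.772], [-0.757, 0.15, -0.636]] [-0.20070973 -0.22744749  1.39526032] 383.4105940498292 [-0.03283258  0.          0.          0.          0.        ]
side [[-0.928, -0.374, -0.007], [-0.285, 0.72, -0.633], [0.241, -0.585, -0.774]] [0.53911539 0.16833169 1.27244173] 462.0255647291562 [0.03867095 0.         0.         0.         0.        ]
{'time_s': 0.1, 'qpos': array([-1.15097494e-01,  3.59399852e-01,  1.51133707e+00, -1.06904912e-05,
        1.27250461e+00, -1.15132324e-01]), 'dq': array([-5.77913397e-04, -4.64293093e-04, -1.07505177e-03, -8.14817071e-04,
       -3.61872086e-05,  1.56973683e-04]), 'tau': array([ 5.04615236e-04, -5.28650415e+01, -2.79350227e+01, -1.37166940e-04,
        4.90131526e-03,  3.56782721e-05]), 'position': array([5.99328832e-01, 6.72722956e-05, 1.99152513e-01]), 'tool_rot': array([-6.42898327e-04,  7.07093113e-01,  7.07119969e-01, -5.16153481e-04]), 'contact_force': array([-0.03290485,  0.1712751 ,  0.77270735]), 'moment': array([ 0.0492979 , -0.004921  ,  0.03557336]), 'gripper_force': 0.0, 'opening': 0.0852590287899115}
```

View pics/scene0.png

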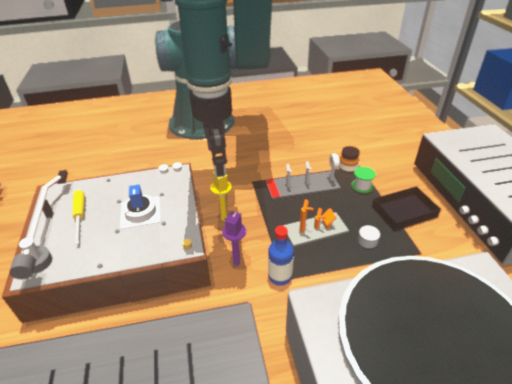

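View pics/side0.png

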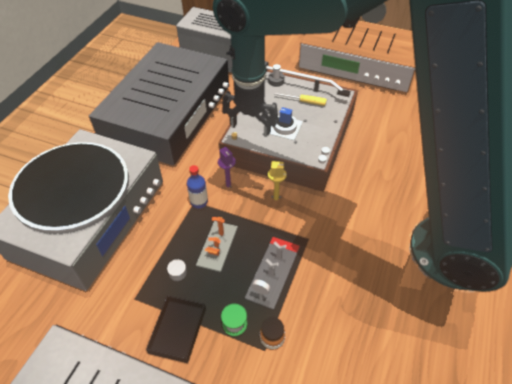

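Scene shows the spindle (blue head) at about (137,195) in the turntable, gauge at (268–340,155–200) with its red end at left, and the rest at (285–345,205–245). The purple and yellow look-alikes stand at (235,235) and (221,195). Side shows the same: spindle (287,118), gauge red end (285,243), rest (217,240).

```bash
cat > h.py <<'E'
import cv2,numpy as np,pickle
def K(s): return np.array([[s["fx"],0,s["cx"]],[0,s["fy"],s["cy"]],[0,0,1.]])
def rays(s,uv):
    p=cv2.undistortPoints(np.array(uv,float).reshape(-1,1,2),K(s),np.array(s["dist_coeffs"],float)).reshape(-1,2)
    return np.c_[p,np.ones(len(p))]@s["R"], -s["R"].T@s["t"]   # dirs with unit depth, origin
def onplane(s,uv,z):
    d,o=rays(s,uv); return o+d*((z-o[2])/d[:,2])[:,None]
def cloud(s):
    h,w=s["z_map"].shape; v,u=np.mgrid[:h,:w]
    d,o=rays(s,np.c_[u.ravel(),v.ravel()])
    P=(o+d*s["z_map"].reshape(-1,1)); P[s["z_map"].ravel()==0]=np.nan
    return P.reshape(h,w,3)
def hsv(s): return cv2.cvtColor(s["image"],cv2.COLOR_RGB2HSV)
def proj(s,X):
    return cv2.projectPoints(np.array(X,float).reshape(-1,1,3),cv2.Rodrigues(s["R"])[0],np.array(s["t"],float),K(s),np.array(s["dist_coeffs"],float))[0].reshape(-1,2)
E
python3 - <<'E'
from h import *
S=pickle.load(open('s0.pkl','rb'))
for n,box in(("scene",{"blue":(120,175,160,215),"red":(255,170,290,205),"or":(290,195,350,240)}),("side",{"blue":(270,100,305,135),"red":(260,230,305,255),"or":(200,210,235,265)})):
    s=S[n];P=cloud(s);H=hsv(s)
    for k,(a,b,c,d) in box.items():
        h=H[...,0];m=H[...,1]>110
        m&= (abs(h.astype(int)-110)<15) if k=="blue" else ((h<5)|(h>172)) if k=="red" else (h>4)&(h<20)
        if k!="or": m&=H[...,2]>60
        M=np.zeros_like(m);M[b:d,a:c]=m[b:d,a:c]
        q=P[M]; q=q[q[:,2]>.04] if k=="or" else q
        print(n,k,M.sum(),np.nanmedian(q,0).round(4),np.nanpercentile(q,3,0).round(4),np.nanpercentile(q,97,0).round(4))
a=S["scene"]["image"]; b=S["side"]["image"]
f=lambda im,x,y,w,h:cv2.resize(im[y:y+h,x:x+w],(400,300),interpolation=cv2.INTER_CUBIC)
o=np.vstack([np.hstack([f(a,255,145,108,81),f(a,105,170,80,60)]),np.hstack([f(b,190,205,120,110),f(b,240,85,80,60)])])
o[300:,:400]=cv2.resize(b[205:305,185:318],(400,300),interpolation=cv2.INTER_CUBIC)
o[:300,:400]=cv2.resize(a[145:250,255:395],(400,300),interpolation=cv2.INTER_CUBIC)
cv2.imwrite('pics/crop.png',o[...,::-1])
E
```

```text
scene blue 148 [ 0.5756 -0.1819  0.1754] [ 0.5496 -0.1926  0.1441] [ 0.579  -0.1722  0.1781]
scene red 167 [0.4378 0.1591 0.0139] [0.4003 0.1477 0.0114] [0.4728 0.1712 0.0167]
scene or 532 [0.6115 0.2046 0.055 ] [0.5921 0.186  0.0411] [0.6227 0.2709 0.0977]
side blue 46 [ 0.5583 -0.1776  0.1781] [ 0.5458 -0.1889  0.1729] [ 0.572  -0.1696  0.1814]
side red 204 [0.4307 0.1572 0.015 ] [0.3978 0.1386 0.0018] [0.4745 0.171  0.0185]
side or 324 [0.6097 0.2251 0.0567] [0.59   0.1902 0.0414] [0.6234 0.273  0.0988]
```

View pics/crop.png

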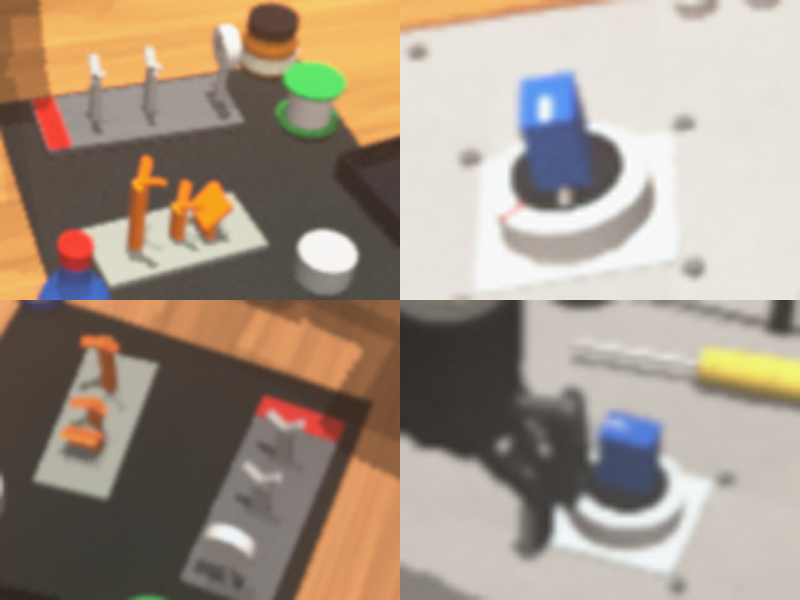

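The crops show the white line facing the scene camera at (138,209), the red mark at about (127.5,212.5), and V supports on both the rest and the gauge. The gauge dial is at its far +y end.

```bash
python3 - <<'E'
from h import *
S=pickle.load(open('s0.pkl','rb'));s=S["scene"]
g=lambda n,uv,z:onplane(S[n],uv,z).round(4).tolist()
print("boss-ish red mark",g("scene",[(127.4,212.4)],.130),"white flange",g("scene",[(138,209)],.136))
# head top
for n,box in(("scene",(120,175,160,215)),("side",(270,100,305,135))):
    s=S[n];H=hsv(s);a,b,c,d=box
    P=cloud(s);m=(abs(H[...,0].astype(int)-108)<14)&(H[...,1]>90)&(P[...,2]>.168)
    M=np.zeros_like(m);M[b:d,a:c]=m[b:d,a:c]
    v,u=np.nonzero(M);W=onplane(s,np.c_[u,v],.176)
    print(n,len(u),W.mean(0).round(4),cv2.minAreaRect((W[:,:2]*1000).astype(np.float32)))
# base rects: grey plates on the dark mat
for n in S:
    s=S[n];P=cloud(s);H=hsv(s)
    for k,zz,bx in(("rest",.010,(.5,.72,.1,.33)),("gauge",.012,(.35,.52,.1,.4))):
        m=(abs(P[...,2]-zz)<.005)&(P[...,0]>bx[0])&(P[...,0]<bx[1])&(P[...,1]>bx[2])&(P[...,1]<bx[3])&(H[...,2]>75)&((H[...,1]<90)|(H[...,0]>172)|(H[...,0]<4))
        l,N,st,_=cv2.connectedComponentsWithStats(m.astype(np.uint8)) 
        i=1+st[1:,4].argmax() if True else 0
        v,u=np.nonzero(N==i);W=onplane(s,np.c_[u,v],zz)
        print(n,k,len(u),cv2.minAreaRect((W[:,:2]*1000).astype(np.float32)))
    q=P[(P[...,2]>.045)&(P[...,2]<.12)&(P[...,0]>.36)&(P[...,0]<.52)&(P[...,1]>.14)&(P[...,1]<.4)]
E
```

```text
boss-ish red mark [[0.5807, -0.2064, 0.13]] white flange [[0.5815, -0.1822, 0.136]]
scene 115 [ 0.5664 -0.1824  0.176 ] ((566.9966430664062, -182.87281799316406), (43.584716796875, 21.5345458984375), 1.4361207485198975)
side 68 [ 0.5599 -0.1801  0.176 ] ((560.5479736328125, -179.98472595214844), (32.09341812133789, 29.489412307739258), 0.8676426410675049)
scene rest 963 ((610.1034545898438, 227.29995727539062), (75.25188446044922, 152.0253143310547), 6.147078990936279)
scene gauge 1222 ((438.1451721191406, 246.3233642578125), (201.62022399902344, 87.62287139892578), 89.57202911376953)
side rest 898 ((608.588623046875, 226.8123779296875), (77.13941192626953, 157.50811767578125), 6.456707000732422)
side gauge 1531 ((436.54815673828125, 247.86221313476562), (202.77394104003906, 81.07998657226562), 89.60420989990234)
```

Emit:
{"fn": "step_arm", "kwargs": {"targets": [[0, -0.5, -2.5, 2.5, 0, 0, 0.8], [0, -1, -4.5, 2.5, 0, 0, 1.57], [0, -1, -4.5, 2.5, 0, 0, 1.57], [0, -1, -4.5, 2.5, 0, 0, 1.57], [0, -1, -4.5, 2.5, 0, 0, 1.57], [0, -1, -4.5, 2.5, 0, 0, 1.57], [0, -1, -4.5, 2.5, 0, 0, 1.57], [0, -1, -4.5, 2.5, 0, 0, 1.57], [0, -1, -4.5, 2.5, 0, 0, 1.57], [0, -1, -4.5, 2.5, 0, 0, 1.57], [0, -1, -4.5, 2.5, 0, 0, 1.57], [0, -1, -4.5, 2.5, 0, 0, 1.57], [0, -1, -4.5, 2.5, 0, 0, 1.57], [0, -1, -4.5, 2.5, 0, 0, 1.57], [0, -1, -4.5, 2.5, 0, 0, 1.57]]}}

```text
time_s: 1.35
position: [0.5597, -0.1799, 0.2995]
tool_rot: [-0.0, 0.002, 1.0, 0.0]
contact_force: [0.2, -0.1, 0.0]
opening: 0.0856
gripper_force: 0.0
```

```bash
python3 - <<'E'
from h import *
from rig import bot
s=bot.snapshot("wrist");pickle.dump(s,open('w1.pkl','wb'));o=bot.get_obs()
print(o["position"],o["tool_rot"],o["qpos"].round(3),"cam",-s["R"].T@s["t"],s["R"].round(3).tolist())
cv2.imwrite('pics/w1.png',s["image"][...,::-1])
E
```

```text
[ 0.5597381  -0.17989662  0.29951616] [-3.46385036e-04  1.84052927e-03  9.99998242e-01  9.32923719e-05] [-0.428  0.27   1.394 -0.     1.479 -1.995] cam [ 0.48214075 -0.17971319  0.47190501] [[0.004, 1.0, 0.0], [0.952, -0.004, 0.306], [0.306, -0.001, -0.952]]
```

View pics/w1.png

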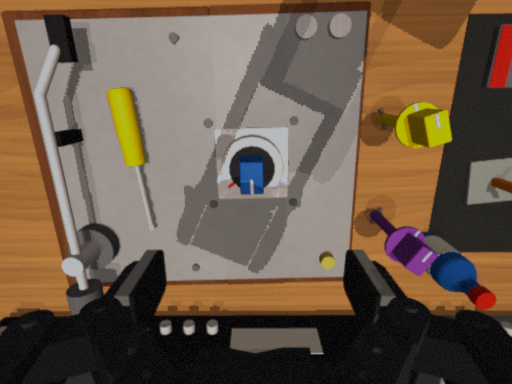

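Wrist view: blue head at (251,172), its white line at (252,187), the red mark at (232,184), and the boss ring centred near (252,165). The tool is aligned with the turntable to within a few degrees.

```bash
python3 - <<'E'
from h import *
s=pickle.load(open('w1.pkl','rb'));H=hsv(s).astype(int);P=cloud(s)
box=np.zeros(H.shape[:2],bool);box[140:205,225:285]=1
b=box&(abs(H[...,0]-112)<14)&(H[...,1]>100)
t=b&(P[...,2]>.170)
for m,z in((t,.176),):
    v,u=np.nonzero(m);W=onplane(s,np.c_[u,v],z);print(len(u),W.mean(0),W.min(0),W.max(0),cv2.minAreaRect((W[:,:2]*1000).astype(np.float32)))
# flange dark disk z .136
d=box&(H[...,2]<60)&(H[...,1]<120)|b
v,u=np.nonzero(box&(H[...,2]<50)); c=max(cv2.findContours((box&(H[...,2]<60)|b).astype(np.uint8),0,1)[0],key=cv2.contourArea)
W=onplane(s,c.reshape(-1,2),.136);print("flange",cv2.minEnclosingCircle((W[:,:2]*1000).astype(np.float32)),cv2.fitEllipse((W[:,:2]*1000).astype(np.float32)))
r=box&((H[...,0]<8)|(H[...,0]>170))&(H[...,1]>110);v,u=np.nonzero(r);W=onplane(s,np.c_[u,v],.13);print("red",len(u),W.mean(0))
w=box&(H[...,2]>150)&(H[...,1]<60)
print("deck plate: ",P[150,210],)
# big deck: z~.107 region outline
m=(abs(P[...,2]-.107)<.006)&(P[...,1]<.1);c=max(cv2.findContours(m.astype(np.uint8),0,1)[0],key=cv2.contourArea)
W=onplane(s,c.reshape(-1,2),.107);print("deck",cv2.minAreaRect((W[:,:2]*1000).astype(np.float32)))
E
```

```text
725 [ 0.55968945 -0.18290991  0.176     ] [ 0.54442133 -0.19498698  0.176     ] [ 0.57734394 -0.17126757  0.176     ] ((560.8805541992188, -183.1315155029297), (33.023475646972656, 23.61768341064453), 0.28145334124565125)
flange ((564.7963256835938, -183.75665283203125), 27.843374252319336) ((562.5078735351562, -183.10968017578125), (47.792205810546875, 51.571861267089844), 85.92533111572266)
red 22 [ 0.58168962 -0.206618    0.13      ]
deck plate:  [ 0.5457276  -0.23285756  0.10571195]
deck ((562.7138061523438, -247.35255432128906), (336.56561279296875, 384.319580078125), 1.1774637699127197)
```

Emit:
{"fn": "step_arm", "kwargs": {"targets": [[0, 0.03, -0.08, -1, 0, 0, 0], [0, 0.03, -0.08, -2, 0, 0, 0], [0, 0.03, -0.08, -3, 0, 0, 0], [0, 0.03, -0.08, -3.5, 0, 0, 0], [0, 0.03, -0.08, -3.77, 0, 0, 0], [0, 0.03, -0.08, -3.77, 0, 0, 0], [0.5, 0.03, -0.08, -3.77, 0, 0, 0], [1, 0.03, -0.08, -3.77, 0, 0, 0], [1, 0.03, -0.08, -3.77, 0, 0, 0], [1, 0.03, -0.08, -3.77, 0, 0, 0], [1, 0.03, -0.08, -3.77, 0, 0, 0], [1, 0.03, -0.08, -3.77, 0, 0, 0], [1, 0.03, -0.08, -3.77, 0, 0, 0]]}}

```text
time_s: 2.48
position: [0.5614, -0.1833, 0.1495]
tool_rot: [0.0, 0.0, 1.0, -0.0]
contact_force: [-0.3, -0.9, 0.3]
opening: 0.0007
gripper_force: 0.0
```

```bash
python3 - <<'E'
from h import *
from rig import bot
o=bot.get_obs();print(o["opening"],o["gripper_force"],o["position"])
a=bot.snapshot("wrist")["image"];b=bot.snapshot("side")["image"];c=bot.snapshot("scene")["image"]
r=lambda im:cv2.resize(im,(400,300),interpolation=cv2.INTER_CUBIC)
cv2.imwrite('pics/g1.png',np.vstack([np.hstack([r(a),r(b[60:180,210:370])]),np.hstack([r(c[140:260,60:220]),r(a[150:300,156:356])])])[...,::-1])
E
```

```text
0.0007132427434246619 0.0 [ 0.56138165 -0.18328538  0.14952287]
```

View pics/g1.png

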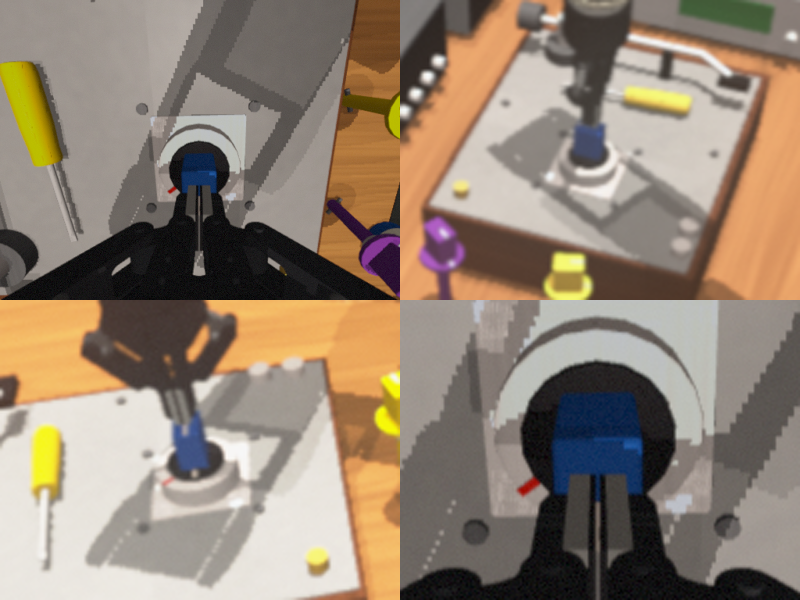

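The picture shows the fingers shut in line with the head but apparently not gripping it. I'll check the numbers.

```bash
python3 - <<'E'
from h import *
from rig import bot
o=bot.get_obs()
for n in("wrist","side","scene"):
    s=bot.snapshot(n);P=cloud(s);H=hsv(s).astype(int)
    print(n,"TCP px",proj(s,[o["position"],[.561,-.183,.176]]).round(1).tolist())
    near=(abs(P[...,0]-.56)<.04)&(abs(P[...,1]+.183)<.04)
    b=near&(abs(H[...,0]-112)<14)&(H[...,1]>100)&(P[...,2]>.14)
    k=near&(H[...,1]<110)&(H[...,2]<110)&(P[...,2]>.145)&(P[...,2]<.26)
    for m in(b,k):
        q=P[m]
        if len(q):print(len(q),np.percentile(q,[2,50,98],axis=0).round(4).tolist())
    if n=="wrist":
        for r in range(215,300,8):print(r,P[r,[246,250,256,262]].round(3).tolist())
E
```

```text
wrist TCP px [[254.5, 227.5], [254.8, 248.3]]
2475 [[0.5444, -0.2157, 0.1427], [0.5468, -0.1834, 0.1741], [0.569, -0.1523, 0.2668]]
20992 [[0.5444, -0.2217, 0.1938], [0.5508, -0.1826, 0.2398], [0.5699, -0.1443, 0.259]]
215 [[0.545, -0.188, 0.168], [0.545, -0.186, 0.168], [0.546, -0.182, 0.167], [0.545, -0.179, 0.169]]
223 [[0.547, -0.188, 0.174], [0.547, -0.185, 0.175], [0.547, -0.182, 0.174], [0.547, -0.179, 0.174]]
231 [[0.552, -0.188, 0.174], [0.552, -0.186, 0.175], [0.551, -0.182, 0.175], [0.552, -0.179, 0.175]]
239 [[0.551, -0.187, 0.185], [0.55, -0.185, 0.187], [0.55, -0.182, 0.187], [0.551, -0.18, 0.186]]
247 [[0.551, -0.187, 0.194], [0.55, -0.185, 0.195], [0.551, -0.182, 0.193], [0.551, -0.18, 0.194]]
255 [[0.551, -0.187, 0.201], [0.551, -0.185, 0.201], [0.552, -0.183, 0.2], [0.55, -0.18, 0.202]]
263 [[0.551, -0.187, 0.208], [0.55, -0.185, 0.209], [0.551, -0.183, 0.207], [0.55, -0.18, 0.209]]
271 [[0.551, -0.187, 0.214], [0.551, -0.185, 0.214], [0.55, -0.183, 0.215], [0.55, -0.18, 0.215]]
279 [[0.55, -0.186, 0.221], [0.553, -0.185, 0.216], [0.553, -0.183, 0.216], [0.549, -0.18, 0.222]]
287 [[0.55, -0.186, 0.226], [0.554, -0.185, 0.22], [0.556, -0.183, 0.217], [0.55, -0.18, 0.226]]
295 [[0.55, -0.186, 0.23], [0.555, -0.185, 0.223], [0.56, -0.183, 0.217], [0.55, -0.181, 0.23]]
side TCP px [[285.2, 117.7], [285.7, 110.9]]
17 [[0.5452, -0.1828, 0.1732], [0.5532, -0.1743, 0.1777], [0.5679, -0.1704, 0.1814]]
193 [[0.5451, -0.1928, 0.1459], [0.5552, -0.1721, 0.1978], [0.5742, -0.1479, 0.2573]]
scene TCP px [[136.5, 198.6], [134.0, 189.3]]
173 [[0.5591, -0.193, 0.1416], [0.577, -0.1806, 0.162], [0.5796, -0.1718, 0.1777]]
560 [[0.5515, -0.2211, 0.1657], [0.5706, -0.1861, 0.2374], [0.5778, -0.1455, 0.2587]]
```

```bash
python3 - <<'E'
from rig import bot
print(bot.finger_overhang,[x for x in dir(bot) if x[0]!='_']);o=bot.get_obs();print(o)
E
```

```text
0.008 ['PlanningError', 'finger_overhang', 'finish_job', 'get_obs', 'snapshot']
{'time_s': 2.7833, 'qpos': array([-4.32465667e-01,  3.94348860e-01,  1.59169570e+00, -1.37963780e-04,
        1.15565006e+00, -2.00242974e+00]), 'dq': array([-0.00096168,  0.0015796 ,  0.00126074, -0.00114992,  0.0007059 ,
       -0.00130576]), 'tau': array([ 3.87776177e-03, -5.29590154e+01, -2.57255030e+01, -8.00751204e-04,
        1.84737997e-03,  2.12366172e-04]), 'position': array([ 0.56111905, -0.18318714,  0.14900974]), 'tool_rot': array([-7.27253834e-05,  3.88301242e-04,  9.99999921e-01, -3.59741396e-05]), 'contact_force': array([ 0.21447429, -0.49338689, -0.29630472]), 'moment': array([0.01113565, 0.03258842, 0.02070741]), 'gripper_force': 0.0, 'opening': 1.2274210323476276e-05}
```

```bash
python3 - <<'E'
from h import *
from rig import bot
S=pickle.load(open('s0.pkl','rb'))
for n in S:
    P=cloud(S[n]);q=P[(abs(P[...,0]-.6)<.07)&(abs(P[...,1])<.07)&(P[...,2]>.13)]
    print(n,len(q),np.percentile(q[:,2],[0,1,3,10,30]).round(3)); l=q[q[:,2]<np.percentile(q[:,2],6)];print(l.min(0),l.max(0))
w=pickle.load(open('w1.pkl','rb'));P=cloud(w)
q=P[280:,90:430].reshape(-1,3);q=q[q[:,2]>.25];print("w1 TCP z .2995",np.percentile(q[:,2],[0,1,3,10]).round(3))
i=q[:,2].argsort()[:300];print(q[i].min(0),q[i].max(0))
E
```

```text
scene 6380 [0.13  0.152 0.261 0.337 0.405]
[ 0.53016153 -0.01739883  0.13010248] [0.66995941 0.03412854 0.31677913]
side 5096 [0.13  0.152 0.266 0.313 0.404]
[ 0.53008236 -0.01264743  0.13038756] [0.66984477 0.0359799  0.29709815]
w1 TCP z .2995 [0.342 0.353 0.362 0.373]
[ 0.55929279 -0.22305053  0.34229806] [ 0.57210457 -0.13696391  0.35564482]
```

The fingertips are seen at z≈0.179 with the TCP reported at 0.149. At the earlier pose the open tips were at 0.342, with the TCP at 0.2995. So the real tips sit about 38 mm farther back than stated, consistently in both poses. The fingers closed above the head. I'll open and go down by that offset.

Emit:
{"fn": "step_arm", "kwargs": {"targets": [[0, 0, 0, 0, 0, 0, 0], [0, 0, 0, 0, 0, 0, 0], [0, 0, 0, 0, 0, 0, 0], [0, 0, 0, 0, 0, 0, 0], [0, 0, 0, 0, 0, 0, 0], [0, 0, 0, -0.45, 0, 0, 0], [0, 0, 0, -0.7, 0, 0, 0], [0, 0, 0, -0.92, 0, 0, 0], [0, 0, 0, -0.92, 0, 0, 0]]}}

```text
time_s: 3.53
position: [0.5595, -0.1825, 0.1101]
tool_rot: [-0.002, 0.0, 1.0, 0.001]
contact_force: [-0.4, 0.3, -0.7]
opening: 0.0853
gripper_force: 0.0
```

Emit:
{"fn": "step_arm", "kwargs": {"targets": [[1, 0, 0, 0, 0, 0, 0], [1, 0, 0, 0, 0, 0, 0], [1, 0, 0, 0, 0, 0, 0], [1, 0, 0, 0, 0, 0, 0], [1, 0, 0, 0, 0, 0, 0], [1, 0, 0, 0, 0, 0, 0]]}}

```text
time_s: 4.03
position: [0.5616, -0.1833, 0.1129]
tool_rot: [0.001, 0.0, 1.0, -0.0]
contact_force: [-1.1, 0.0, 3.3]
opening: 0.0229
gripper_force: 59.4
```

Emit:
{"fn": "step_arm", "kwargs": {"targets": [[1, 0, 0, 0, 0, 0, -0.12], [1, 0, 0, 0, 0, 0, -0.24], [1, 0, 0, 0, 0, 0, -0.36], [1, 0, 0, 0, 0, 0, -0.48], [1, 0, 0, 0, 0, 0, -0.6], [1, 0, 0, 0, 0, 0, -0.7], [1, 0, 0, 0, 0, 0, -0.8], [1, 0, 0, 0, 0, 0, -0.86], [1, 0, 0, 0, 0, 0, -0.91], [1, 0, 0, 0, 0, 0, -0.91], [1, 0, 0, 0, 0, 0, -0.91]]}}

```text
time_s: 4.95
position: [0.5618, -0.1834, 0.113]
tool_rot: [0.001, 0.439, 0.898, 0.0]
contact_force: [0.2, 0.4, 4.3]
opening: 0.0234
gripper_force: 59.9
```

```bash
python3 - <<'E'
from h import *
from rig import bot
o=bot.get_obs();print(o["tool_rot"],o["moment"],o["qpos"].round(2))
c=bot.snapshot("scene")["image"];b=bot.snapshot("side")["image"]
r=lambda im:cv2.resize(im,(400,300),interpolation=cv2.INTER_CUBIC)
cv2.imwrite('pics/t1.png',np.hstack([r(c[180:225,110:170]),r(b[90:150,250:330])])[...,::-1])
E
```

```text
[6.97872579e-04 4.39033575e-01 8.98470385e-01 5.67573484e-07] [0.0257435  0.04237288 0.15555931] [-0.43  0.43  1.63 -0.    1.08 -1.09]
```

View pics/t1.png

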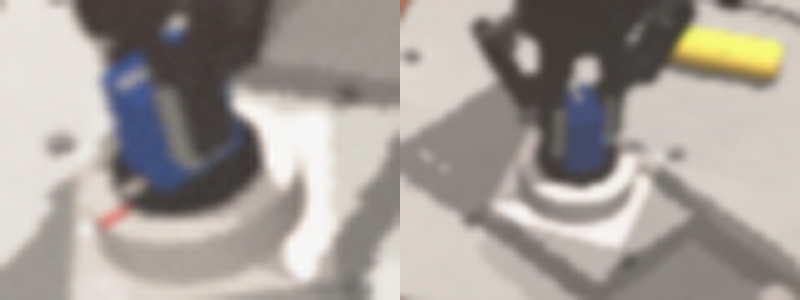

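White line at (130,185) in the left crop points straight at the red mark at (115,218), so they are aligned. I'll try a gentle lift.

Emit:
{"fn": "step_arm", "kwargs": {"targets": [[1, 0, 0, 0.08, 0, 0, -9.1e-07], [1, 0, 0, 0.16, 0, 0, 0], [1, 0, 0, 0.24, 0, 0, 0], [1, 0, 0, 0.3, 0, 0, 0], [1, 0, 0, 0.3, 0, 0, 0]]}}

```text
time_s: 5.47
position: [0.5612, -0.1834, 0.1249]
tool_rot: [0.0, 0.44, 0.898, -0.0]
contact_force: [0.1, -0.2, -3.6]
opening: 0.0234
gripper_force: 60.5
```

Unlocked: it came up 12 mm with only its own weight on the wrist. I'll lift it clear and work out the rest from the first pictures.

Emit:
{"fn": "step_arm", "kwargs": {"targets": [[1, 0, 0, 0.4, 0, 0, 0], [1, 0, 0, 0.8, 0, 0, 0], [1, 0, 0, 1.3, 0, 0, 0], [1, 0, 0, 1.8, 0, 0, 0], [1, 0, 0, 2.4, 0, 0, 0], [1, 0, 0, 3, 0, 0, 0], [1, 0, 0, 3.6, 0, 0, 0], [1, 0, 0, 4.1, 0, 0, 0], [1, 0, 0, 4.1, 0, 0, 0]]}}

```text
time_s: 6.22
position: [0.5634, -0.1843, 0.2931]
tool_rot: [0.004, 0.44, 0.898, -0.0]
contact_force: [0.2, 0.0, -2.7]
opening: 0.0232
gripper_force: 60.6
```

```bash
python3 - <<'E'
from h import *
S=pickle.load(open('s0.pkl','rb'))
yaw=np.deg2rad(6.3);c,s_=np.cos(yaw),np.sin(yaw);Rz=np.array([[c,-s_,0],[s_,c,0],[0,0,1]])
C=np.array([.6093,.227,0]);Q=[]
for n in S:
    P=cloud(S[n]);H=hsv(S[n]).astype(int)
    m=(H[...,0]>4)&(H[...,0]<20)&(H[...,1]>110)&(P[...,2]>.02)&(P[...,2]<.13)&(abs(P[...,0]-.61)<.05)&(abs(P[...,1]-.227)<.09)
    q=(P[m]-C)@Rz
    print(n,len(q))
    for lo in np.arange(-.075,.075,.006):
        k=q[(q[:,1]>=lo)&(q[:,1]<lo+.006)]
        if len(k)>3:print(f"{lo:.3f}",len(k),"x",k[:,0].min().round(3),k[:,0].max().round(3),"z",k[:,2].min().round(3),k[:,2].max().round(3))
    # V arms tips in gauge: bright thin
    m=(P[...,2]>.05)&(P[...,2]<.13)&(abs(P[...,0]-.437)<.04)&(abs(P[...,1]-.24)<.11)
    g=P[m]-[.437,.247,0]
    for lo in np.arange(-.1,.1,.008):
        k=g[(g[:,1]>=lo)&(g[:,1]<lo+.008)]
        if len(k)>2:print(" g",f"{lo:.3f}",len(k),"x",k[:,0].min().round(3),k[:,0].max().round(3),"z",k[:,2].min().round(3),k[:,2].max().round(3))
E
```

```text
scene 396
-0.045 50 x -0.008 0.006 z 0.021 0.086
-0.039 55 x -0.007 0.006 z 0.023 0.091
-0.033 39 x -0.015 0.01 z 0.021 0.1
-0.027 18 x -0.016 0.014 z 0.088 0.1
-0.003 31 x -0.006 0.006 z 0.021 0.049
0.003 31 x -0.01 0.008 z 0.023 0.056
0.009 25 x -0.018 0.015 z 0.045 0.063
0.015 11 x -0.015 0.015 z 0.051 0.059
0.021 21 x -0.02 0.016 z 0.02 0.032
0.027 36 x -0.019 0.016 z 0.021 0.04
0.033 40 x -0.017 0.016 z 0.022 0.046
0.039 35 x -0.018 0.016 z 0.042 0.051
0.045 4 x -0.012 0.016 z 0.047 0.049
 g -0.052 22 x -0.017 0.013 z 0.051 0.081
 g -0.044 24 x -0.015 0.014 z 0.053 0.08
 g 0.004 21 x -0.011 0.013 z 0.05 0.081
 g 0.012 27 x -0.019 0.016 z 0.052 0.082
 g 0.076 81 x -0.026 0.021 z 0.055 0.099
 g 0.084 44 x -0.008 0.023 z 0.06 0.1
 g 0.092 7 x -0.006 0.015 z 0.085 0.097
side 219
-0.039 25 x -0.007 0.004 z 0.028 0.094
-0.033 51 x -0.015 0.01 z 0.021 0.1
-0.027 19 x -0.017 0.015 z 0.092 0.101
-0.003 4 x -0.006 0.001 z 0.024 0.051
0.003 25 x -0.007 0.004 z 0.021 0.058
0.009 16 x -0.011 0.011 z 0.041 0.06
0.015 11 x -0.016 0.015 z 0.055 0.064
0.021 9 x -0.016 0.01 z 0.026 0.034
0.027 15 x -0.015 0.016 z 0.02 0.039
0.033 13 x -0.018 0.013 z 0.036 0.046
0.039 22 x -0.017 0.014 z 0.042 0.054
0.045 7 x -0.011 0.014 z 0.047 0.051
 g -0.052 17 x -0.016 0.015 z 0.065 0.08
 g -0.044 42 x -0.015 0.015 z 0.054 0.081
 g 0.004 17 x -0.015 0.016 z 0.055 0.08
 g 0.012 47 x -0.016 0.016 z 0.051 0.082
 g 0.076 26 x -0.021 0.02 z 0.076 0.1
 g 0.084 114 x -0.021 0.022 z 0.053 0.101
 g 0.092 53 x -0.02 0.019 z 0.059 0.1
```

```bash
python3 - <<'E'
from h import *
w=pickle.load(open('w1.pkl','rb'));S=pickle.load(open('s0.pkl','rb'))
for n,s in(("side",S["side"]),("w1",w),("scene",S["scene"])):
    P=cloud(s);H=hsv(s).astype(int)
    for k,m in(("yellow",(abs(H[...,0]-28)<5)&(H[...,1]>150)),("purple",(abs(H[...,0]-140)<10)&(H[...,1]>110)),("cap",((H[...,0]<6)|(H[...,0]>172))&(H[...,1]>140)&(P[...,2]>.09)),("bottle",(abs(H[...,0]-112)<12)&(H[...,1]>110))):
        m=m&(P[...,1]>-.08)&(P[...,1]<.2)&(P[...,0]>.4)&(P[...,0]<.9)&(P[...,2]>.02)&(P[...,2]<.25);q=P[m]
        if len(q)>10:print(n,k,len(q),np.percentile(q,[2,50,98],axis=0).round(3).tolist())
E
```

```text
side yellow 33 [[0.516, 0.012, 0.112], [0.528, 0.023, 0.115], [0.54, 0.032, 0.156]]
side purple 36 [[0.664, 0.005, 0.112], [0.675, 0.025, 0.153], [0.684, 0.039, 0.157]]
side cap 63 [[0.715, 0.097, 0.139], [0.723, 0.11, 0.151], [0.735, 0.119, 0.155]]
side bottle 141 [[0.702, 0.1, 0.093], [0.717, 0.118, 0.105], [0.738, 0.13, 0.119]]
w1 yellow 1657 [[0.494, -0.017, 0.054], [0.517, 0.001, 0.134], [0.541, 0.021, 0.152]]
w1 purple 1756 [[0.648, -0.063, 0.028], [0.665, 0.009, 0.123], [0.859, 0.034, 0.151]]
w1 cap 450 [[0.714, 0.092, 0.134], [0.724, 0.101, 0.148], [0.738, 0.114, 0.15]]
w1 bottle 1492 [[0.701, -0.064, 0.043], [0.717, 0.092, 0.098], [0.859, 0.116, 0.128]]
scene yellow 145 [[0.508, -0.015, 0.109], [0.531, 0.008, 0.113], [0.542, 0.032, 0.153]]
scene purple 441 [[0.66, -0.005, 0.028], [0.679, 0.013, 0.116], [0.694, 0.035, 0.154]]
scene cap 138 [[0.716, 0.092, 0.138], [0.731, 0.103, 0.15], [0.739, 0.114, 0.153]]
scene bottle 454 [[0.721, 0.081, 0.081], [0.741, 0.101, 0.103], [0.752, 0.126, 0.126]]
```

Emit:
{"fn": "step_arm", "kwargs": {"targets": [[1, 0.1, 0.9, 0, 0, 0, 0], [1, 0.2, 1.9, 0, 0, 0, 0], [1, 0.3, 2.9, 0, 0, 0, 0], [1, 0.4, 3.9, 0, 0, 0, 0], [1, 0.5, 4.9, 0, 0, 0, 0], [1, 0.6, 5.9, 0, 0, 0, 0], [1, 0.7, 6.9, 0, 0.12, 0.013, 0], [1, 0.8, 7.9, 0, 0.23, 0.025, 0], [1, 0.9, 8.8, 0, 0.34, 0.038, 0], [1, 1, 9.6, 0, 0.45, 0.05, 0], [1, 1.1, 10.2, 0, 0.55, 0.06, 0], [1, 1.17, 10.4, 0, 0.65, 0.072, 0], [1, 1.17, 10.4, 0, 0.73, 0.08, 0], [1, 1.17, 10.4, 0, 0.78, 0.086, 0], [1, 1.17, 10.4, 0, 0.78, 0.086, 0], [1, 1.17, 10.4, 0, 0.78, 0.086, 0], [1, 1.17, 10.4, 0, 0.78, 0.086, 0]]}}

```text
time_s: 7.63
position: [0.6079, 0.2328, 0.2879]
tool_rot: [-0.205, 0.407, 0.83, 0.322]
contact_force: [0.8, -0.8, -2.4]
opening: 0.0234
gripper_force: 60.4
```

```bash
python3 - <<'E'
from h import *
from rig import bot
from scipy.spatial.transform import Rotation as Ro
o=bot.get_obs();q=o["tool_rot"];R=Ro.from_quat([q[1],q[2],q[3],q[0]]).as_matrix()
print(o["position"],R.round(3).tolist(),o["qpos"].round(2))
S={n:bot.snapshot(n) for n in("scene","side")};pickle.dump(S,open('s2.pkl','wb'))
for n,s in S.items():
    P=cloud(s);D=(P-o["position"])@R
    m=(abs(D[...,0])<.02)&(abs(D[...,1])<.02)&(D[...,2]>-.06)&(D[...,2]<.12)
    q=D[m];H=hsv(s)[m]
    for lo in np.arange(-.06,.12,.01):
        k=(q[:,2]>=lo)&(q[:,2]<lo+.01)
        if k.sum()>2:print(n,f"{lo:.2f}",k.sum(),q[k].min(0).round(3)[:2],q[k].max(0).round(3)[:2],q[k,2].max().round(3),np.median(H[k],0))
cv2.imwrite('pics/h1.png',np.hstack([cv2.resize(S[n]["image"][a:a+150,b:b+200],(400,300)) for n,a,b in(("scene",100,220),("side",150,130))])[...,::-1])
E
```

```text
[0.60791252 0.23276547 0.2878748 ] [[-0.585, 0.807, -0.077], [0.543, 0.462, 0.701], [0.602, 0.368, -0.709]] [-0.19  0.44  1.45  0.74  1.54 -0.98]
scene -0.06 47 [-0.016 -0.018] [0.013 0.018] -0.05 [118.  74. 116.]
scene -0.05 51 [-0.017 -0.01 ] [0.017 0.019] -0.04 [120.  80. 121.]
scene -0.04 48 [-0.017 -0.01 ] [0.018 0.019] -0.03 [124.5  74.  116. ]
scene -0.03 122 [-0.02 -0.02] [0.019 0.02 ] -0.021 [10. 88. 85.]
scene -0.02 4 [-0.019  0.017] [-0.013  0.02 ] -0.018 [ 11.5  88.5 123.5]
scene -0.01 6 [-0.01   0.007] [0.003 0.01 ] -0.002 [ 11.  45. 148.]
scene 0.00 22 [-0.007 -0.002] [0.005 0.007] 0.01 [ 12.   37.5 161. ]
scene 0.01 31 [-0.008 -0.005] [0.008 0.008] 0.02 [ 12.  39. 169.]
scene 0.02 26 [-0.007 -0.003] [0.006 0.008] 0.029 [ 12.5  35.  172.5]
scene 0.03 26 [-0.007 -0.004] [0.005 0.009] 0.04 [ 13.   36.  170.5]
scene 0.04 25 [-0.007 -0.001] [0.008 0.008] 0.05 [ 13.  40. 167.]
scene 0.05 27 [-0.008 -0.003] [0.007 0.008] 0.06 [ 14.  34. 180.]
scene 0.06 22 [-0.008 -0.003] [0.004 0.008] 0.069 [ 13.   34.5 164. ]
scene 0.07 39 [-0.015 -0.001] [0.014 0.008] 0.08 [ 13.  36. 171.]
[... 370 characters left out ...]
] [0.019 0.018] -0.01 [ 10.   30.5 144. ]
side -0.01 38 [-0.003 -0.012] [0.016 0.014] -0.0 [ 11.   26.  166.5]
side 0.00 28 [-0.001 -0.004] [0.011 0.009] 0.01 [ 13.  19. 193.]
side 0.01 29 [-0.001 -0.005] [0.014 0.009] 0.02 [ 13.  19. 202.]
side 0.02 29 [-0.    -0.006] [0.011 0.009] 0.03 [ 12.  19. 204.]
side 0.03 30 [-0.003 -0.005] [0.011 0.009] 0.04 [ 14.   21.  200.5]
side 0.04 28 [-0.    -0.005] [0.011 0.009] 0.05 [ 14.  21. 200.]
side 0.05 31 [-0.003 -0.006] [0.011 0.01 ] 0.06 [ 13.  20. 205.]
side 0.06 27 [ 0.001 -0.005] [0.013 0.009] 0.07 [ 13.  19. 203.]
side 0.07 29 [-0.    -0.006] [0.015 0.009] 0.079 [ 12.  21. 181.]
side 0.08 17 [-0.    -0.004] [0.014 0.008] 0.087 [ 12.  23. 169.]
```

View pics/h1.png

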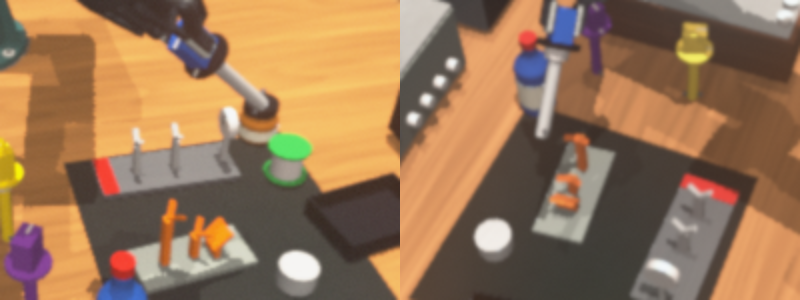

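Spindle is coaxial with the tool. Its tip is 87 mm ahead of the reported TCP (89 expected), so the 38 mm offset belongs to the tool. The left crop shows the tip over the bench behind the gauge in line of sight, well above the rest. I'll come down to the rest.

Emit:
{"fn": "step_arm", "kwargs": {"targets": [[1, 0.04, -0.3, -0.9, 0, 0, 0], [1, 0.04, -0.38, -1.8, 0, 0, 0], [1, 0.04, -0.38, -2.7, 0, 0, 0], [1, 0.04, -0.38, -3.4, 0, 0, 0], [1, 0.04, -0.38, -3.7, 0, 0, 0], [1, 0.06, -0.6, -4, 0, 0, 0], [1, 0.09, -0.85, -4.25, 0, 0, 0], [1, 0.11, -1, -4.46, 0, 0, 0], [1, 0.11, -1, -4.46, 0, 0, 0], [1, 0.11, -1, -4.46, 0, 0, 0]]}}

```text
time_s: 8.57
position: [0.6119, 0.1924, 0.1099]
tool_rot: [-0.205, 0.406, 0.83, 0.323]
contact_force: [-2.1, 1.5, -5.5]
opening: 0.023
gripper_force: 60.3
```

```bash
cat > m.py <<'E'
from h import *
from rig import bot
from scipy.spatial.transform import Rotation as Ro
def tool():
    o=bot.get_obs();q=o["tool_rot"];return o,Ro.from_quat([q[1],q[2],q[3],q[0]]).as_matrix()
E
python3 - <<'E'
from m import *
o,R=tool();print(o["position"],o["contact_force"],"tip",o["position"]+R[:,2]*.089,"mid",o["position"]+R[:,2]*.037)
S={n:bot.snapshot(n) for n in("scene","side")}
cv2.imwrite('pics/h2.png',np.hstack([cv2.resize(S[n]["image"][a:a+75,b:b+100],(400,300),interpolation=cv2.INTER_CUBIC) for n,a,b in(("scene",175,265),("side",205,170))])[...,::-1])
E
```

```text
[0.61193934 0.19240846 0.10992071] [-2.14405359  1.48705443 -5.45955651] tip [0.60495917 0.25492168 0.04695743] mid [0.60903747 0.2183971  0.08374496]
```

View pics/h2.png

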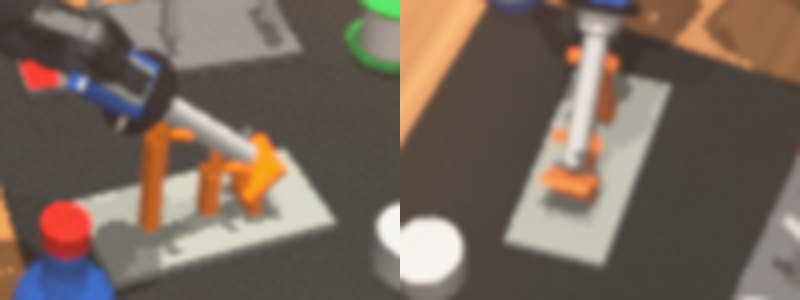

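The shaft lies over both V supports with the tip just short of the stop. I'll lower into the V and watch the force.

Emit:
{"fn": "step_arm", "kwargs": {"targets": [[1, 0, -0.03, -0.03, 0, 0, 0], [1, 0, -0.06, -0.06, 0, 0, 0], [1, 0, -0.09, -0.09, 0, 0, 0], [1, 0, -0.09, -0.09, 0, 0, 0]]}}

```text
time_s: 9.0
position: [0.6128, 0.19, 0.1074]
tool_rot: [-0.205, 0.406, 0.83, 0.324]
contact_force: [-0.1, 5.1, -2.3]
opening: 0.023
gripper_force: 60.4
```

Emit:
{"fn": "step_arm", "kwargs": {"targets": [[1, 0, 0.03, -0.03, 0, 0, 0], [1, 0, 0.06, -0.06, 0, 0, 0], [1, 0, 0.09, -0.09, 0, 0, 0], [1, 0, 0.09, -0.09, 0, 0, 0]]}}

```text
time_s: 9.33
position: [0.6125, 0.1935, 0.1039]
tool_rot: [-0.205, 0.406, 0.83, 0.324]
contact_force: [-2.0, 2.9, 3.8]
opening: 0.0233
gripper_force: 61.3
```

Emit:
{"fn": "step_arm", "kwargs": {"targets": [[1, 0, 0.03, -0.03, 0, 0, 0], [1, 0, 0.05, -0.05, 0, 0, 0], [1, 0, 0.07, -0.07, 0, 0, 0], [1, 0, 0.07, -0.07, 0, 0, 0]]}}

```text
time_s: 9.67
position: [0.6122, 0.1962, 0.1011]
tool_rot: [-0.205, 0.406, 0.83, 0.324]
contact_force: [-3.9, 2.1, 5.5]
opening: 0.0232
gripper_force: 61.5
```

Emit:
{"fn": "step_arm", "kwargs": {"targets": [[1, -0.03, 0.02, -0.02, 0, 0, 0], [1, -0.03, 0.05, -0.04, 0, 0, 0], [1, -0.03, 0.07, -0.06, 0, 0, 0], [1, -0.03, 0.07, -0.06, 0, 0, 0]]}}

```text
time_s: 10.0
position: [0.6122, 0.1975, 0.0999]
tool_rot: [-0.204, 0.406, 0.83, 0.324]
contact_force: [-4.7, -6.4, 14.2]
opening: 0.0232
gripper_force: 63.1
```

Now against the stop (force along −tool z). I'll release.

Emit:
{"fn": "step_arm", "kwargs": {"targets": [[0.6, 0, -0.02, 0.02, 0, 0, 0], [0.5, 0, -0.02, 0.02, 0, 0, 0], [0.4, 0, -0.02, 0.02, 0, 0, 0], [0.3, 0, -0.02, 0.02, 0, 0, 0], [0.3, 0, -0.02, 0.02, 0, 0, 0], [0.3, 0, -0.02, 0.02, 0, 0, 0]]}}

```text
time_s: 10.5
position: [0.6112, 0.1976, 0.098]
tool_rot: [-0.205, 0.406, 0.83, 0.323]
contact_force: [-0.3, -0.5, 0.3]
opening: 0.06
gripper_force: 0.0
```

```bash
python3 - <<'E'
from m import *
o,R=tool();print(o["position"],o["contact_force"],o["opening"],o["qpos"].round(2))
S={n:bot.snapshot(n) for n in("scene","side")}
cv2.imwrite('pics/h3.png',np.hstack([cv2.resize(S[n]["image"][a:a+75,b:b+100],(400,300),interpolation=cv2.INTER_CUBIC) for n,a,b in(("scene",175,265),("side",205,170))])[...,::-1])
E
```

```text
[0.61122826 0.19757175 0.09798566] [-0.31540432 -0.51467556  0.33448705] 0.06001799683510198 [-0.24  0.67  1.59  0.76  1.31 -1.27]
```

View pics/h3.png

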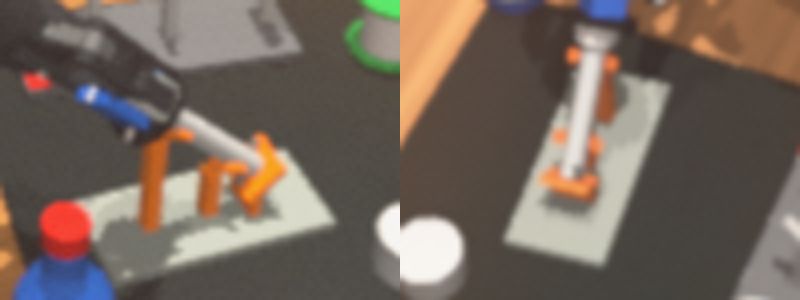

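Released. The spindle leans in both Vs with its tip on the stop. I'll back off along the shaft, then compute the regrasp pose.

Emit:
{"fn": "step_arm", "kwargs": {"targets": [[0.3, 0.04, -0.4, 0.4, 0, 0, 0], [0.3, 0.09, -0.8, 0.8, 0, 0, 0], [0.3, 0.15, -1.4, 1.4, 0, 0, 0], [0.3, 0.15, -1.4, 2.2, 0, 0, 0], [0.2, 0.15, -1, 3.2, -0.12, -0.013, 0], [0.1, 0.15, -0.5, 4, -0.24, -0.026, 0], [0, 0.15, 0, 4.6, -0.36, -0.04, 0], [0, 0.15, 0.5, 5, -0.48, -0.053, 0], [0, 0.15, 0.8, 5, -0.6, -0.066, 0], [0, 0.15, 1, 5, -0.7, -0.077, 0], [0, 0.15, 1, 5, -0.78, -0.086, 0], [0, 0.15, 1, 5, -0.78, -0.086, 0], [0, 0.15, 1, 5, -0.78, -0.086, 0]]}}

```text
time_s: 11.68
position: [0.6163, 0.2395, 0.2979]
tool_rot: [-0.001, 0.438, 0.899, 0.0]
contact_force: [0.2, -0.3, -1.0]
opening: 0.0851
gripper_force: 0.0
```

```bash
python3 - <<'E'
from m import *
o,R=tool();print(o["position"],R.round(3).tolist(),o["qpos"].round(2))
a=np.deg2rad(6.3);xr=np.array([np.cos(a),np.sin(a),0]);yr=np.array([-np.sin(a),np.cos(a),0]);zr=np.array([0,0,1.])
tz=(-yr-zr)/2**.5;T=np.c_[np.cross(xr,tz),xr,tz]
tz0=-zr;T0=np.c_[np.cross(xr,tz0),xr,tz0]
mid=np.array([.6094,.221,.075])
print("to vertical+yaw",Ro.from_matrix(T0@R.T).as_rotvec().round(3),"to final",Ro.from_matrix(T@R.T).as_rotvec().round(3))
for b in(.046,-.034):
    p=mid+tz*b;print(b,p.round(4),"units",((p-o["position"])/.04).round(2))
# verify shaft in rest from cloud
for n in("scene","side"):
    s=bot.snapshot(n);P=cloud(s);H=hsv(s).astype(int)
    q=(P-mid);m=(abs(q@xr)<.03)&(abs(q@yr)<.15)&(P[...,2]>.02);D=np.stack([q@xr,q@(yr-zr)/2**.5,q@(yr+zr)/2**.5],-1)
    k=m&(H[...,1]<70)&(H[...,2]>90)&(abs(D[...,2])<.02)&(abs(D[...,1])<.06)
    d=D[k];print(n,len(d),np.percentile(d,[2,50,98],axis=0).round(4).tolist())
    k=m&(abs(H[...,0]-112)<14)&(H[...,1]>100);d=D[k];print(" head",len(d),np.percentile(d,[2,50,98],axis=0).round(4).tolist() if len(d) else"")
E
```

```text
[0.61631395 0.23947599 0.29794443] [[-0.616, 0.788, -0.001], [0.788, 0.616, 0.001], [0.001, -0.0, -1.0]] [ 0.27  0.38  1.23  0.    1.53 -0.4 ]
to vertical+yaw [-0.001 -0.001 -0.554] to final [-0.738 -0.301 -0.524]
0.046 [0.613  0.1887 0.0425] units [-0.08 -1.27 -6.39]
-0.034 [0.6068 0.2449 0.099 ] units [-0.24  0.14 -4.97]
scene 131 [[-0.012, -0.0587, -0.0169], [0.0043, 0.0035, 0.0066], [0.0208, 0.046, 0.0164]]
 head 272 [[-0.0129, -0.1001, -0.0125], [0.0071, -0.0876, 0.0059], [0.0173, -0.0596, 0.0206]]
side 231 [[-0.0115, -0.0506, 0.0015], [-0.002, -0.0048, 0.0093], [0.0087, 0.0461, 0.0169]]
 head 117 [[-0.016, -0.0994, 0.0098], [-0.006, -0.0825, 0.0172], [0.0053, -0.063, 0.0241]]
```

Emit:
{"fn": "step_arm", "kwargs": {"targets": [[0, -0.05, 0.2, -0.3, -0.09, -0.037, -0.065], [0, -0.1, 0.4, -0.6, -0.18, -0.075, -0.13], [0, -0.15, 0.4, -1, -0.27, -0.112, -0.195], [0, -0.2, 0.4, -1.4, -0.36, -0.15, -0.26], [0, -0.24, 0.4, -1.8, -0.45, -0.185, -0.325], [0, -0.24, 0.3, -2.2, -0.54, -0.22, -0.39], [0, -0.24, 0.2, -2.6, -0.63, -0.26, -0.455], [0, -0.24, 0.14, -3, -0.738, -0.301, -0.524], [0, -0.24, 0.14, -3.4, -0.738, -0.301, -0.524], [0, -0.24, 0.14, -4, -0.738, -0.301, -0.524], [0, -0.24, 0.14, -4, -0.738, -0.301, -0.524]]}}

```text
time_s: 12.7
position: [0.6055, 0.2404, 0.1323]
tool_rot: [0.283, 0.616, 0.688, -0.259]
contact_force: [-0.7, -0.5, -1.4]
opening: 0.0855
gripper_force: 0.0
```

```bash
python3 - <<'E'
from m import *
o,R=tool();print(o["position"],R.round(3).tolist(),o["qpos"].round(2),o["contact_force"])
a=np.deg2rad(6.3);xr=np.array([np.cos(a),np.sin(a),0]);yr=np.array([-np.sin(a),np.cos(a),0]);zr=np.array([0,0,1.])
tz=(-yr-zr)/2**.5
for b in(-.02,.046):print(((np.array([.6094,.221,.075])+tz*b-o["position"])/.04).round(2))
E
```

```text
[0.60549775 0.2404377  0.13234538] [[-0.08, 0.994, 0.07], [0.701, 0.106, -0.705], [-0.709, -0.007, -0.706]] [ 0.65  0.78  1.22 -0.65  1.61  0.67] [-0.65998325 -0.52746488 -1.43289768]
[ 0.06 -0.13 -1.08]
[ 0.19 -1.29 -2.25]
```

Emit:
{"fn": "step_arm", "kwargs": {"targets": [[0, 0.03, -0.07, -0.5, 0, 0, 0], [0, 0.06, -0.13, -1.05, 0, 0, 0], [0, 0.1, -0.45, -1.4, 0, 0, 0], [0, 0.14, -0.8, -1.75, 0, 0, 0], [0, 0.17, -1.1, -2.05, 0, 0, 0], [0, 0.19, -1.26, -2.21, 0, 0, 0], [0, 0.19, -1.26, -2.21, 0, 0, 0], [0, 0.19, -1.26, -2.21, 0, 0, 0]]}}

```text
time_s: 13.37
position: [0.6158, 0.1919, 0.0511]
tool_rot: [0.286, 0.618, 0.686, -0.255]
contact_force: [-0.1, 1.0, -1.3]
opening: 0.0856
gripper_force: 0.0
```

```bash
python3 - <<'E'
from m import *
o,R=tool();print(o["position"],o["contact_force"])
S={n:bot.snapshot(n) for n in("scene","side","wrist")}
cv2.imwrite('pics/h4.png',np.hstack([cv2.resize(S[n]["image"][a:a+90,b:b+120],(400,300),interpolation=cv2.INTER_CUBIC) for n,a,b in(("scene",165,265),)]+[cv2.resize(S["wrist"]["image"],(400,300))])[...,::-1])
s=S["wrist"];D=(cloud(s)-o["position"])@R;H=hsv(s).astype(int)
k=(abs(H[...,0]-112)<14)&(H[...,1]>100)&(abs(D[...,1])<.04)&(abs(D[...,2]+.05)<.05);d=D[k]
print("head in tool",len(d),np.percentile(d,[2,50,98],axis=0).round(4).tolist() if len(d) else"")
k=(abs(D[...,0])<.03)&(abs(D[...,1])<.02)&(abs(D[...,2]+.046)<.02)&(H[...,1]<80);d=D[k]
print("shank",len(d),np.percentile(d,[2,50,98],axis=0).round(4).tolist() if len(d) else"")
E
```

```text
[0.61576129 0.1919116  0.05107789] [-0.06253446  0.95991897 -1.29359137]
head in tool 0 
shank 3414 [[-0.0284, -0.0103, -0.0469], [0.0026, -0.0027, -0.0451], [0.029, 0.0044, -0.0396]]
```

View pics/h4.png

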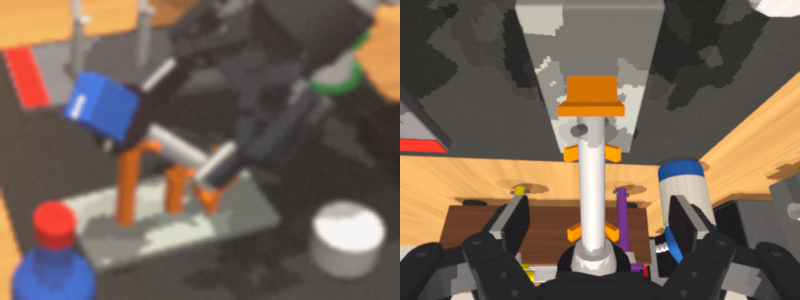

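The wrist view shows the shank centred between the fingers and between the two V supports. It is a few mm short in depth, so I'll go 8 mm deeper, then close.

Emit:
{"fn": "step_arm", "kwargs": {"targets": [[0, 0.01, -0.07, -0.07, 0, 0, 0], [0, 0.02, -0.14, -0.14, 0, 0, 0], [0, 0.02, -0.14, -0.14, 0, 0, 0], [0, 0.02, -0.14, -0.14, 0, 0, 0]]}}

```text
time_s: 13.85
position: [0.6157, 0.1871, 0.044]
tool_rot: [0.286, 0.617, 0.687, -0.256]
contact_force: [0.3, -0.2, -0.1]
opening: 0.0857
gripper_force: 0.0
```

```bash
python3 - <<'E'
from m import *
o,R=tool();print(o["position"],R[:,2],o["contact_force"],o["qpos"].round(3))
print("mid in tool",((np.array([.6094,.221,.075])-o["position"])@R).round(4))
E
```

```text
[0.6157042  0.1871152  0.04402468] [ 0.077798   -0.70434339 -0.70558335] [ 0.31442013 -0.16870794 -0.08581889] [ 0.587  0.848  1.338 -0.689  1.429  0.751]
mid in tool [ 0.0023 -0.0026 -0.0462]
```

Emit:
{"fn": "step_arm", "kwargs": {"targets": [[0, -0.065, 0, 0, 0, 0, 0], [0.4, -0.065, 0, 0, 0, 0, 0], [0.7, -0.065, 0, 0, 0, 0, 0], [1, -0.065, 0, 0, 0, 0, 0], [1, -0.065, 0, 0, 0, 0, 0], [1, -0.065, 0, 0, 0, 0, 0], [1, -0.065, 0, 0, 0, 0, 0], [1, -0.065, 0, 0, 0, 0, 0]]}}

```text
time_s: 14.52
position: [0.6129, 0.1873, 0.0443]
tool_rot: [0.286, 0.617, 0.687, -0.256]
contact_force: [-2.0, 1.0, 0.5]
opening: 0.014
gripper_force: 58.4
```

Emit:
{"fn": "step_arm", "kwargs": {"targets": [[1, -0.01, 0.05, 0.13, 0, 0, 0], [1, -0.04, 0.25, 0.33, 0, 0, 0], [1, -0.08, 0.6, 0.7, 0, 0, 0], [1, -0.12, 1, 1.2, 0, 0, 0], [1, -0.12, 1, 2, 0, 0, 0], [1, -0.12, 1, 2.8, 0, 0, 0], [1, -0.12, 1, 3.6, 0, 0, 0], [1, -0.12, 1, 4, 0, 0, 0], [1, -0.12, 1, 4, 0, 0, 0]]}}

```text
time_s: 15.27
position: [0.6105, 0.2288, 0.209]
tool_rot: [0.288, 0.619, 0.687, -0.251]
contact_force: [0.3, 0.5, -1.7]
opening: 0.0144
gripper_force: 58.6
```

```bash
python3 - <<'E'
from m import *
o,R=tool();print(o["position"],R.round(3).tolist(),o["contact_force"],o["opening"],o["moment"])
a=np.deg2rad(-.4);xg=np.array([np.cos(a),np.sin(a),0]);tz=np.array([0,0,-1.]);T=np.c_[np.cross(xg,tz),xg,tz]
print("rot",Ro.from_matrix(T@R.T).as_rotvec().round(3))
for n in("scene","side","wrist"):
    s=bot.snapshot(n);D=(cloud(s)-o["position"])@R;H=hsv(s).astype(int)
    k=(abs(D[...,1])<.025)&(abs(D[...,2]+.046)<.025)&(abs(D[...,0])<.12);d=D[k];h=H[k]
    b=(abs(h[:,0]-112)<14)&(h[:,1]>100)&(d[:,0]<-.03);g=(h[:,1]<60)&(h[:,2]>80)&(abs(d[:,1])<.012)
    for nm,q in(("head",d[b]),("shank tipside",d[g&(d[:,0]>.013)])):
        if len(q)>5:
            print(n,nm,len(q),np.percentile(q,[1,50,99],axis=0).round(4).tolist())
E
```

```text
[0.61052214 0.22881749 0.20904042] [[-0.069, 0.994, 0.084], [0.705, 0.108, -0.701], [-0.706, 0.01, -0.708]] [ 0.34532287  0.48727892 -1.7434177 ] 0.01438117075374725 [ 0.59195347  0.06639899 -0.02896798]
rot [ 0.783  0.05  -0.105]
scene head 309 [[-0.0973, -0.0106, -0.0658], [-0.0838, 0.0084, -0.0508], [-0.0576, 0.0176, -0.0344]]
scene shank tipside 77 [[0.0203, -0.0079, -0.0611], [0.0379, 0.0054, -0.0506], [0.0516, 0.0076, -0.0418]]
side head 152 [[-0.0884, -0.0177, -0.0667], [-0.0684, -0.0076, -0.0595], [-0.0518, 0.0207, -0.0506]]
side shank tipside 40 [[0.0349, -0.0102, -0.0608], [0.0471, -0.0052, -0.0524], [0.056, 0.0053, -0.0475]]
wrist shank tipside 4554 [[0.0135, -0.0115, -0.0631], [0.035, -0.0008, -0.0487], [0.0612, 0.0115, -0.0332]]
```

Emit:
{"fn": "step_arm", "kwargs": {"targets": [[1, -0.4, 0, 0, 0.1, 0.006, -0.013], [1, -0.9, 0, 0, 0.2, 0.012, -0.026], [1, -1.4, 0, 0, 0.3, 0.02, -0.04], [1, -2, 0, 0, 0.4, 0.025, -0.053], [1, -2.6, 0, 0, 0.5, 0.032, -0.066], [1, -3.2, 0, 0, 0.6, 0.038, -0.08], [1, -3.8, 0, -0.3, 0.7, 0.044, -0.094], [1, -4.34, -0.05, -0.8, 0.783, 0.05, -0.105], [1, -4.34, -0.05, -1.2, 0.783, 0.05, -0.105], [1, -4.34, -0.05, -1.2, 0.783, 0.05, -0.105], [1, -4.34, -0.05, -1.2, 0.783, 0.05, -0.105]]}}

```text
time_s: 16.33
position: [0.4335, 0.2242, 0.1545]
tool_rot: [-0.002, 0.708, 0.706, -0.006]
contact_force: [0.8, 0.7, -1.9]
opening: 0.0137
gripper_force: 58.9
```

```bash
python3 - <<'E'
from m import *
o,R=tool();p=o["position"];print(p,R.round(3).tolist(),o["contact_force"],o["qpos"].round(2))
S={n:bot.snapshot(n) for n in("scene","side","wrist")};pickle.dump((S,p,R),open('s5.pkl','wb'))
for n,s in S.items():
    D=cloud(s)-p;H=hsv(s).astype(int)
    k=(abs(D[...,0])<.022)&(abs(D[...,2]-.048)<.025)&(abs(D[...,1])<.12);d=D[k];h=H[k]
    b=(abs(h[:,0]-112)<14)&(h[:,1]>100)&(d[:,1]<-.03);g=(h[:,1]<80)&(h[:,2]>70)&(abs(d[:,0])<.014)&(d[:,1]>.013)&(d[:,1]<.07)
    if b.sum()>5:print(n,"head",b.sum(),np.percentile(d[b],[1,50,99],axis=0).round(4).tolist())
    if g.sum()>5:
        for lo in np.arange(.013,.07,.008):
            q=d[g&(d[:,1]>=lo)&(d[:,1]<lo+.008)]
            if len(q)>2:print(n,f"{lo:.3f}",len(q),"x",np.percentile(q[:,0],[3,97]).round(4),"z",np.percentile(q[:,2],[3,97]).round(4),"ymax",q[:,1].max().round(4))
E
```

```text
[0.43351589 0.22418772 0.15449484] [[0.002, 1.0, -0.01], [1.0, -0.002, -0.005], [-0.005, -0.01, -1.0]] [ 0.75577491  0.68204737 -1.91612261] [ 0.34  0.26  1.79 -0.    1.1   0.34]
scene head 202 [[0.0001, -0.0952, 0.0412], [0.0091, -0.0756, 0.0539], [0.0176, -0.0556, 0.0677]]
scene 0.013 14 x [0.0015 0.0082] z [0.0476 0.0564] ymax 0.0204
scene 0.021 15 x [0.002 0.009] z [0.0469 0.0561] ymax 0.0281
scene 0.029 17 x [-0.0014  0.0091] z [0.0466 0.0572] ymax 0.0364
scene 0.037 18 x [-0.0025  0.0078] z [0.0475 0.0574] ymax 0.0448
scene 0.045 19 x [-0.0051  0.0083] z [0.0448 0.0575] ymax 0.0519
scene 0.053 5 x [-0.0015  0.0062] z [0.051  0.0574] ymax 0.0551
side 0.013 19 x [-0.0047  0.0081] z [0.0514 0.0605] ymax 0.0192
side 0.021 19 x [-0.0049  0.0092] z [0.0527 0.0602] ymax 0.0285
side 0.029 17 x [-0.0045  0.0087] z [0.052  0.0601] ymax 0.0355
side 0.037 19 x [-0.0045  0.01  ] z [0.0529 0.0605] ymax 0.0446
side 0.045 27 x [-0.0056  0.011 ] z [0.0474 0.0642] ymax 0.0529
side 0.053 25 x [-0.0039  0.0079] z [0.0446 0.0583] ymax 0.0581
wrist 0.013 786 x [-0.0092  0.0133] z [0.0428 0.0673] ymax 0.021
wrist 0.021 584 x [-0.0034  0.0108] z [0.0501 0.0561] ymax 0.0289
wrist 0.029 643 x [-0.0034  0.0108] z [0.0495 0.0561] ymax 0.037
wrist 0.037 669 x [-0.0036  0.0111] z [0.0486 0.0563] ymax 0.045
wrist 0.045 827 x [-0.0056  0.0124] z [0.0391 0.0617] ymax 0.053
wrist 0.053 716 x [-0.0034  0.0108] z [0.0443 0.0587] ymax 0.0588
```

```bash
python3 - <<'E'
from m import *
S0=pickle.load(open('s0.pkl','rb'));S,p,R=pickle.load(open('s5.pkl','rb'))
for n,s in list(S0.items())+[("wrist",S["wrist"])]:
    P=cloud(s)
    for lo,hi in((.185,.215),(.243,.272)):
        q=P[(P[...,2]>.066)&(P[...,2]<.086)&(abs(P[...,0]-.437)<.024)&(P[...,1]>lo)&(P[...,1]<hi)]
        if len(q)>5:print(n,len(q),np.percentile(q,[3,50,97],axis=0).round(4).tolist())
E
```

```text
scene 26 [[0.4213, 0.2001, 0.0675], [0.4284, 0.2038, 0.0744], [0.4503, 0.2077, 0.0802]]
scene 29 [[0.422, 0.2555, 0.0673], [0.4292, 0.2597, 0.0734], [0.4506, 0.2638, 0.081]]
side 41 [[0.4214, 0.1995, 0.0675], [0.4364, 0.2049, 0.0738], [0.4516, 0.2091, 0.0798]]
side 44 [[0.4211, 0.2557, 0.0666], [0.4388, 0.2614, 0.0731], [0.4528, 0.2645, 0.0804]]
wrist 18 [[0.4201, 0.2009, 0.0722], [0.4365, 0.2051, 0.0738], [0.4531, 0.2085, 0.0751]]
wrist 178 [[0.4204, 0.2579, 0.0664], [0.4421, 0.2627, 0.0733], [0.4536, 0.2647, 0.0762]]
```

Emit:
{"fn": "step_arm", "kwargs": {"targets": [[1, 0, 0.15, -0.7, 0, 0, 0], [1, 0, 0.15, -1.4, 0, 0, 0], [1, 0, 0.15, -2, 0, 0, 0], [1, 0, 0.15, -2.5, 0, 0, 0], [1, 0, 0.15, -2.85, 0, 0, 0], [1, 0, 0.15, -2.85, 0, 0, 0], [1, 0, 0.15, -2.85, 0, 0, 0], [1, 0, 0.15, -2.85, 0, 0, 0]]}}

```text
time_s: 17.15
position: [0.4365, 0.2321, 0.0432]
tool_rot: [-0.001, 0.707, 0.707, -0.002]
contact_force: [-0.5, 0.1, -2.2]
opening: 0.0142
gripper_force: 58.9
```

```bash
python3 - <<'E'
from m import *
for i in range(3):
    o,R=tool();print(o["position"],R[:,0].round(4),R[:,2].round(4),o["contact_force"]);s=bot.snapshot("wrist")
P=cloud(s);q=P[(abs(P[...,0]-.437)<.02)&(abs(P[...,1]-.275)<.004)&(P[...,2]>.06)];print(np.percentile(q,[3,97],axis=0))
E
```

```text
[0.43646997 0.2320715  0.04318673] [ 7.0e-04  1.0e+00 -2.6e-03] [-0.0041 -0.0025 -1.    ] [-0.46237555  0.09921766 -2.24626414]
[0.43655305 0.23204538 0.04345435] [ 8.0e-04  1.0e+00 -2.3e-03] [-0.0035 -0.0023 -1.    ] [ 0.80916762  0.26864006 -2.20281678]
[0.43646584 0.23191848 0.04353504] [ 0.001   1.     -0.0022] [-0.0034 -0.0022 -1.    ] [ 0.4036413   1.37570731 -2.10712203]
[[0.42964027 0.27122524 0.09072641]
 [0.4448044  0.27883043 0.10203761]]
```

Emit:
{"fn": "step_arm", "kwargs": {"targets": [[1, -0.01, -0.04, -0.1, 0, 0, 0], [1, -0.01, -0.04, -0.2, 0, 0, 0], [1, -0.01, -0.04, -0.28, 0, 0, 0], [1, -0.01, -0.04, -0.34, 0, 0, 0], [1, -0.01, -0.04, -0.34, 0, 0, 0], [1, -0.01, -0.04, -0.34, 0, 0, 0]]}}

```text
time_s: 17.8
position: [0.4346, 0.2296, 0.0285]
tool_rot: [-0.001, 0.708, 0.707, -0.003]
contact_force: [0.9, -0.3, -1.6]
opening: 0.0141
gripper_force: 58.9
```

Emit:
{"fn": "step_arm", "kwargs": {"targets": [[1, 0, 0, -0.03, 0, 0, 0], [1, 0, 0, -0.05, 0, 0, 0], [1, 0, 0, -0.05, 0, 0, 0], [1, 0, 0, -0.05, 0, 0, 0]]}}

```text
time_s: 18.13
position: [0.4354, 0.2298, 0.0274]
tool_rot: [-0.001, 0.708, 0.707, -0.003]
contact_force: [-0.1, -1.2, 6.9]
opening: 0.014
gripper_force: 60.0
```

Contact at a shaft height of 0.075, as expected. I'll ease off slightly and open gently.

Emit:
{"fn": "step_arm", "kwargs": {"targets": [[1, 0, 0, 0.01, 0, 0, 0], [1, 0, 0, 0.01, 0, 0, 0], [0.8, 0, 0, 0.01, 0, 0, 0], [0.75, 0, 0, 0.01, 0, 0, 0], [0.65, 0, 0, 0.01, 0, 0, 0], [0.55, 0, 0, 0.01, 0, 0, 0], [0.4, 0, 0, 0.01, 0, 0, 0], [0.4, 0, 0, 0.01, 0, 0, 0], [0.4, 0, 0, 0.01, 0, 0, 0]]}}

```text
time_s: 18.88
position: [0.4344, 0.2296, 0.027]
tool_rot: [-0.001, 0.708, 0.707, -0.003]
contact_force: [-1.2, -1.0, 0.6]
opening: 0.0511
gripper_force: 0.0
```

Emit:
{"fn": "step_arm", "kwargs": {"targets": [[0.4, 0, 0, 0.3, 0, 0, 0], [0.4, 0, 0, 0.8, 0, 0, 0], [0.4, 0, 0, 1.5, 0, 0, 0], [0.4, 0, 0, 2.4, 0, 0, 0], [0.4, 0, 0, 3.3, 0, 0, 0], [0.4, 0, 0, 4, 0, 0, 0], [0.4, 0, 0, 4, 0, 0, 0], [0.4, 0, 0, 4, 0, 0, 0]]}}

```text
time_s: 19.55
position: [0.4359, 0.2301, 0.1888]
tool_rot: [-0.0, 0.708, 0.707, -0.001]
contact_force: [-0.1, -0.3, -0.2]
opening: 0.0514
gripper_force: 0.0
```

```bash
python3 - <<'E'
from m import *
o,R=tool();print(o["position"],o["contact_force"],o["opening"])
S0=pickle.load(open('s0.pkl','rb'))
for n in("scene","side","wrist"):
    s=bot.snapshot(n);P=cloud(s);H=hsv(s).astype(int);near=(abs(P[...,0]-.437)<.025)&(P[...,2]>.04)&(P[...,2]<.13)
    b=near&(abs(H[...,0]-112)<14)&(H[...,1]>100)&(P[...,1]<.19)
    if b.sum()>5:print(n,"head",b.sum(),np.percentile(P[b],[1,50,99],axis=0).round(4).tolist())
    for y in(.217,.225,.233,.241,.249,.27,.278,.285,.29):
        q=P[near&(abs(P[...,1]-y)<.004)&(P[...,2]>.055)]
        if len(q)>2:print(n,y,len(q),"x",np.percentile(q[:,0],[3,97]).round(4),"z",np.percentile(q[:,2],[3,97]).round(4),"y",q[:,1].max().round(4))
    if n in S0:
        d=(np.abs(S0[n]["image"].astype(int)-s["image"]).max(-1)>60).astype(np.uint8);d=cv2.morphologyEx(d,cv2.MORPH_OPEN,np.ones((3,3)))
        _,_,st,_=cv2.connectedComponentsWithStats(d);print("changed",st[1:].tolist())
E
```

```text
[0.43589399 0.23008245 0.18876765] [-0.08905258 -0.27212817 -0.15369658] 0.051406000466810466
scene head 182 [[0.4295, 0.1344, 0.0696], [0.4433, 0.1546, 0.0838], [0.4533, 0.1743, 0.0962]]
scene 0.217 17 x [0.4299 0.4421] z [0.0738 0.0837] y 0.2208
scene 0.225 17 x [0.4337 0.444 ] z [0.0712 0.0847] y 0.2286
scene 0.233 14 x [0.4342 0.4421] z [0.0719 0.0846] y 0.2366
scene 0.241 17 x [0.4317 0.4433] z [0.0729 0.0836] y 0.2443
scene 0.249 18 x [0.4317 0.4435] z [0.0706 0.0844] y 0.2529
scene 0.27 17 x [0.4346 0.4435] z [0.0709 0.0848] y 0.2738
scene 0.278 28 x [0.4291 0.4441] z [0.065  0.0896] y 0.2814
scene 0.285 10 x [0.4317 0.4427] z [0.0734 0.0838] y 0.2861
changed [[175, 0, 60, 40, 1174], [226, 0, 7, 9, 54], [288, 0, 45, 48, 1574], [269, 13, 3, 3, 9], [266, 21, 5, 27, 95], [229, 29, 5, 9, 37], [156, 31, 8, 4, 27], [154, 39, 9, 12, 80], [173, 38, 4, 4, 14], [289, 48, 29, 77, 1354], [311, 48, 3, 3, 9], [304, 51, 3, 3, 9], [163, 71, 12, 5, 53], [189, 75, 25, 9, 98], [220, 78, 12, 32, 270], [189, 85, 31, 13, 271], [232, 104, 28, 12, 249], [218, 125, 8, 7, 41], [207, 129, 28, 25, 350], 
[... 2076 characters left out ...]
4, 23, 18, 236], [446, 289, 44, 41, 1353], [374, 297, 25, 15, 152]]
wrist head 1017 [[0.418, 0.1371, 0.068], [0.4343, 0.1538, 0.0869], [0.4531, 0.1754, 0.0981]]
wrist 0.217 128 x [0.4295 0.4439] z [0.0757 0.0817] y 0.221
wrist 0.225 130 x [0.4295 0.4438] z [0.0758 0.0815] y 0.2289
wrist 0.233 129 x [0.4296 0.4437] z [0.0757 0.0818] y 0.2367
wrist 0.241 138 x [0.4296 0.4437] z [0.0762 0.0819] y 0.245
wrist 0.249 142 x [0.4296 0.4446] z [0.0741 0.0815] y 0.253
wrist 0.27 149 x [0.4298 0.4444] z [0.0749 0.0816] y 0.2739
wrist 0.278 189 x [0.4282 0.4455] z [0.0637 0.0873] y 0.282
wrist 0.285 134 x [0.4298 0.4442] z [0.0725 0.0849] y 0.287
wrist 0.29 28 x [0.4315 0.4425] z [0.0675 0.0804] y 0.287
```

```bash
python3 - <<'E'
from m import *
S0=pickle.load(open('s0.pkl','rb'))
def st(s):
    P=cloud(s);H=hsv(s).astype(int);r=[]
    for m in((abs(H[...,0]-28)<5)&(H[...,1]>150)&(P[...,1]>-.06),(abs(H[...,0]-140)<10)&(H[...,1]>110),((H[...,0]<6)|(H[...,0]>172))&(H[...,1]>140)&(P[...,2]>.09)&(P[...,0]>.65),(abs(H[...,0]-28)<5)&(H[...,1]>150)&(P[...,1]<-.15),(abs(H[...,0]-62)<10)&(H[...,1]>150)&(P[...,1]>.2)):
        r.append(np.nanmedian(P[m&(P[...,2]>.02)&(P[...,2]<.2)],0).round(3))
    return np.array(r)
for n in S0: print(n,st(S0[n]).tolist(),st(bot.snapshot(n)).tolist())
E
```

```text
scene [[0.531, 0.009, 0.113], [0.679, 0.013, 0.116], [0.731, 0.103, 0.15], [0.522, -0.32, 0.131], [0.482, 0.408, 0.051]] [[0.525, 0.007, 0.115], [0.679, 0.014, 0.115], [0.731, 0.103, 0.15], [0.522, -0.32, 0.131], [0.48, 0.412, 0.051]]
side [[0.528, 0.023, 0.115], [0.675, 0.025, 0.153], [0.723, 0.11, 0.151], [nan, nan, nan], [nan, nan, nan]] [[nan, nan, nan], [0.671, 0.021, 0.118], [0.851, -0.516, 0.134], [nan, nan, nan], [nan, nan, nan]]
  return np.nanmean(a, axis, out=out, keepdims=keepdims)
```

Bystanders are unmoved within measurement noise, and the spindle is level and seated. Handing in.

```bash
python3 -c "
from rig import bot
print(bot.finish_job())"
```

```text
the job is handed in; nothing more can be done
None
```

The spindle was unlocked and drawn out, leaned in the rest and let go, then laid level in the gauge's V-blocks with its blue head over the red end; the job is handed in (about 20 s of robot time, result not reported back), and the bystanders I could check had not moved.

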